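# Find the bending former that a radius leaf fits

### The job

Take the radius leaf from its stand and touch it gently to the front ends of the three round bending formers until you find the one it fits: there it beds down along its whole arc, while it perches high on its two ends on the too thick one and sits low, rocking on its crown, on the too thin one. On the one that fits, press it down lightly (about 8 N) and slide it, still pressed and bedded, from the front end back to the collar, then let go and leave it sitting there. Leave the tape, plug, terminal strip and pliers where they lie.

Things in the scene. Friction and masses are not known exactly. Their poses are not given: they have to be found in the camera images.
- leaf: radius leaf: a plain steel arch 14 mm thick (its x), 55 mm wide (its y), with a flat upright stem on top; 0.1 to 0.2 kg. Its concave arc has 20 mm radius and spans 65 degrees to each side. Origin at the crown (top middle) of that arc, z up along the stem; x and -x are alike. It starts upright on its two arch ends in the stand. Lowest points 11.5 mm under the crown, top 50 mm above it.
- arch: the arch of the same leaf, all of it below the stem (same frame as leaf); solid steel from the crown to 9 mm above it. Contact forces on this part are added up: about 1.1 times the push when it beds freely, more when it wedges off-centre. Polished and oiled: it slides on the formers with a friction of about 0.2.
- leaf_stem (a point): grip point: middle of the leaf's stem, 32 mm above the crown. The stem is 14 mm thick (leaf x), 24 mm wide (leaf y), free from 9 to 50 mm above the crown; pinch it across the 14 mm.
- leaf_crown (a point): crown of the leaf's concave arc (the leaf's origin).
- stand: gauge stand, fixed: a grey plate 60 x 90 x 8 mm with two lips along its y, 10 mm high above the plate and 17 mm apart; the leaf stands between them (leaf x = stand x). Origin under its centre.
- rack: former rack, fixed: dark plate 130 (x) x 290 (y) x 8 mm carrying three formers side by side. Origin under its centre; x points along the formers, from their open front ends to their collars (away from the robot). Each former is a level round steel bar with a round collar, 28 mm radius, at its back end. The bars' radii are 14, 20 and 26 mm, in an order that changes and is not told.
- former_left (a point): nominal point on the axis of the left former (seen from the robot), half-way along, 45 mm above the bench; frame as the rack's. The bar begins 40 mm before it (-x); the collar's front face is 32 mm behind it (+x), so a leaf at the collar has its crown 25 mm behind. Front end: crown 16 to 28 mm before. Each real bar is off its point by up to 2 mm in height, 1.2 mm sideways, 1 mm along.
- former_middle (a point): the same point of the middle former. A leaf centred and lowered on a bar stops with its crown 14 mm above the bar's axis on the thin bar (touching at the crown only), 20 mm on the one that fits, 30 mm on the thick one (perched on both arch ends). Lowered off-centre it is pushed sideways and stops up to 2 mm higher.
- former_right (a point): the same point of the right former, 88 mm from the middle one.
- tape: bystander, loose: a roll of black tape lying on the bench (origin under its centre); not to be moved
- plug: bystander, loose: a black round plug lying on the bench (origin under its centre); not to be moved
- strip: bystander, loose: a green terminal strip lying on the bench (origin under its centre); not to be moved
- pliers: bystander, loose: the long-nose pliers lying on the bench (origin under its centre); not to be moved
Things that resemble listed ones, but are neither listed nor needed, are in the scene too. What is shaped like the leaf but green is not meant.

How it is judged (in metres and radians):
On the way, in this order (a step that is already met when the one before it is completed fails the run):
1. the leaf is bedded on the front end of the former that fits, lightly pressed (contact forces on the arch add up to 4 to 14 N) (((x of leaf_crown in the frame of former_left between -0.03 and -0.013 m and y of leaf_crown in the frame of former_left between -0.0035 and 0.0035 m and z of leaf_crown in the frame of former_left between 0.0172 and 0.0228 m) or (x of leaf_crown in the frame of former_middle between -0.03 and -0.013 m and y of leaf_crown in the frame of former_middle between -0.0035 and 0.0035 m and z of leaf_crown in the frame of former_middle between 0.0172 and 0.0228 m) or (x of leaf_crown in the frame of former_right between -0.03 and -0.013 m and y of leaf_crown in the frame of former_right between -0.0035 and 0.0035 m and z of leaf_crown in the frame of former_right between 0.0172 and 0.0228 m)) and angle between leaf's own z axis and vertical below 0.1 rad and angle between the x axis of leaf and the x axis of rack, either way round below 0.15 rad and contact force between arch and anything else between 4 and 14 N), for 0.2 s.
2. the leaf, still bedded and pressed (4 to 14 N), is on its way: within 6 mm of half-way along that former (((x of leaf_crown in the frame of former_left between -0.006 and 0.006 m and y of leaf_crown in the frame of former_left between -0.0035 and 0.0035 m and z of leaf_crown in the frame of former_left between 0.0172 and 0.0228 m) or (x of leaf_crown in the frame of former_middle between -0.006 and 0.006 m and y of leaf_crown in the frame of former_middle between -0.0035 and 0.0035 m and z of leaf_crown in the frame of former_middle between 0.0172 and 0.0228 m) or (x of leaf_crown in the frame of former_right between -0.006 and 0.006 m and y of leaf_crown in the frame of former_right between -0.0035 and 0.0035 m and z of leaf_crown in the frame of former_right between 0.0172 and 0.0228 m)) and angle between leaf's own z axis and vertical below 0.1 rad and angle between the x axis of leaf and the x axis of rack, either way round below 0.15 rad and contact force between arch and anything else between 4 and 14 N), for 0.05 s.
3. the leaf, still bedded, has come to the collar (((x of leaf_crown in the frame of former_left between 0.0205 and 0.0275 m and y of leaf_crown in the frame of former_left between -0.0035 and 0.0035 m and z of leaf_crown in the frame of former_left between 0.0172 and 0.0228 m) or (x of leaf_crown in the frame of former_middle between 0.0205 and 0.0275 m and y of leaf_crown in the frame of former_middle between -0.0035 and 0.0035 m and z of leaf_crown in the frame of former_middle between 0.0172 and 0.0228 m) or (x of leaf_crown in the frame of former_right between 0.0205 and 0.0275 m and y of leaf_crown in the frame of former_right between -0.0035 and 0.0035 m and z of leaf_crown in the frame of former_right between 0.0172 and 0.0228 m)) and angle between leaf's own z axis and vertical below 0.1 rad and angle between the x axis of leaf and the x axis of rack, either way round below 0.15 rad), for 0.1 s.
At the end, for the whole second after the job is handed in: the leaf rests bedded on the former that fits (crown 17.2 to 22.8 mm above the given axis point and within 3.5 mm to the side of it, tilt under 0.10 rad, square to it within 0.15 rad), at the collar (crown 20.5 to 27.5 mm behind the given point), released and at rest (all of step 3 and linear speed of leaf below 0.01 m/s); the robot touches nothing.
It fails at once if the leaf's arch is rammed: the contact forces on it add up to more than 40 N (contact force between arch and anything else above 40 N).
It fails at once if a roll of black tape moved by more than 20 mm (distance of tape from where it was at the start of the episode above 0.02 m).
It fails at once if a black round plug moved by more than 20 mm (distance of plug from where it was at the start of the episode above 0.02 m).
It fails at once if a green terminal strip moved by more than 20 mm (distance of strip from where it was at the start of the episode above 0.02 m).
It fails at once if the long-nose pliers moved by more than 20 mm (distance of pliers from where it was at the start of the episode above 0.02 m).
It also fails if it takes over 67 s, if anything falls off the work surface, if the arm or the gripper's body presses on something with over 40 N, if the wrist force passes 120 N, or if a joint passes its speed limit or range.

### The arm

A 7-joint arm with a two-finger parallel gripper is mounted at the origin on a cart in front of the work surface, level with it; the furniture and walls round the work are solid. World frame = base frame: x ahead of the robot, y to its left, z up, the work surface at z = 0. Lengths are in mm, angles in rad, forces in N, time in s.
With the tool pointing down it reaches from about 425 to 950 mm from the base axis. Payload 4.7 kg.
Tool frame: the origin (TCP) lies between the finger pads; the fingertips stand 17 mm ahead of it and the grasp point (between the pads) lies 2 mm behind it (ctrl.finger_overhang is the z of the fingertips in the tool frame, in mm); z points along the fingers, y is the direction in which the jaws open and shut (so a half turn about z gives the same grasp; the last joint's range is limited). The gripper opens to 87 mm and grips with 3 to 60 N. Pads are 19 mm wide; open, the fingers measure 117 mm over their backs; the gripper's body (75 mm by 190 mm) begins 51 mm behind the grasp point.
Start: joints at [-1.196, 0.469, -0.049, 1.532, 0.024, 1.141, -0.082], TCP at [265.18, 620.75, 201.373] pointing down, gripper open.
Joint ranges: [-2.59, 2.59], [-0.33, 1.99], [-1.39, 1.29], [0.1, 2.45], [-1.04, 4.18], [0.21, 1.99], [-2.66, 2.66]. Speed limits (rad/s): [2.57, 2.57, 3.14, 3.14, 3.14, 3.14, 3.14].

### API

Orientations are given as a unit quaternion [w, x, y, z].
In Python, from bench import ctrl gives the robot as it stands.
- The arm moves only by the tool step_arm, never from a script. Its argument "commands" is text: rows parted by semicolons, each of 6 numbers parted by spaces: the shift along the world's x, y, z as a fraction of full scale, then the turn, a rotation vector about the world's x, y, z as a fraction of full scale. In form: x y z rx ry rz; .... A call has 1 to 5 rows; each row shifts and turns the pose as measured when the row begins; what a row does not reach is not made up. Full scale, the value 1, is 25 mm for a shift and 0.1 rad for a turn. A row lasts 1/12 s, in which the tool goes at most 41.7 mm and 7.16 degrees, less where a joint would pass 70% of its speed; a pose out of reach is approached as far as the arm can. A call with a number of a shift or a turn outside -1 to 1 is refused whole. A call with a gripper value outside its range is refused whole. "hand" is the opening, from 0 (shut) to 1 (fully open), set as the call begins (left out, the last holds). The fingers move at their own pace and stop on an object; "squeeze" is the grip in N (left out, the last holds). Time passes only in rows, so rows that do not move let the fingers close. It gives the time, the measured TCP pose, the force and the opening at its end, in the units of the state.
- ctrl.get_obs(): the state, without advancing time (a new reading comes with each control period).
- ctrl.camera(name): name is "scene" or "top" or "wrist"; returns a dict with "img" (400x640x3 uint8, red, green, blue), "z_map" (400x640 float32, mm along the optical axis (not along the pixel's ray), 0 where there is no reading), "intrinsics" (3x3 intrinsics, pixels), "k1" (the pictures are not rectified: a ray, as slopes to the right and down, at radius r is drawn at 1 + k1 r^2 times it, then the intrinsics apply), "R" (3x3) and "t" (3): a world point X has camera coordinates R X + t; the wrist camera has in their place "T_tool_cam" (4x4, takes a point from camera to tool coordinates, whose origin is the TCP and whose axes are the flange's). Camera axes: x right, y down, z forward; pixel columns grow to the right and rows downward; lengths in mm; the calibration is good to about 2 mm. A picture is of the moment at which its call begins: read the wrist's pose just before it.
- ctrl.sign_off(): hands the job in, once; it reports no verdict.
Trained networks look in a picture, given as the dict that the camera call returned (one of the last four; its "shot" number tells which), for a name from the list of things; names that differ only in an ending like _2 or _b are one class to them, and where a whole thing is asked for, a point or a joint stands for the part that bears it (a point fixed in the world has none). Each returns a list of dicts, best first, with "conf" (0 to 1); they miss things now and then, are a little off and sometimes report something else, mostly with a low value. They report only what shows in the picture. A call takes as long as a camera call. They do not tell look-alikes from the thing itself.
- ctrl.outline_of(picture, name): "mask" (400x640 bool, what is visible of it) and "box" ([left, top, width, height] in pixels, round what is visible of it).
The state is a dict: "time_s": time; "joint_positions": joint angles; "qd": joint speeds; "tau": joint torques, N m; "position": TCP position; "tool_rot": TCP orientation; "force": force on the tool from outside, world axes, zero at the start; "ft_torque": the same for the moment, N m; "gripper_width": opening from 0.0 (shut) to 1.0 (fully open).
Only numpy, scipy, OpenCV 4.12 (cv2) and the standard library are available. Lean on these libraries where they do the work, as an engineer would, in place of code of your own. Each camera call takes 0.05 s, during which the arm holds its last target. There are 200 camera calls.

## Working session

There is one attempt and no reset: what is moved stays moved. The work goes in short steps, Python scripts to look and compute and a tool call to move; the robot and the scene stay as the last step left them, time stands still between calls to the robot, and variables do not carry over. Pictures are saved under pics/ and viewed, about 8 in all and at most 12, crops included, and the job is handed in when it is done.

Besides the shell and the picture viewer there is one more tool, called after "Request:" as a command line: name --argument value ..., lists and objects as JSON in quotes. step_arm: Moves the arm, as the interface text tells. Shift numbers are shares of 25 mm and turn numbers shares of 0.1 rad, none past 1 either way. Its arguments: {"type":"object","properties":{"commands":{"type":"string"},"hand":{"type":"number"},"squeeze":{"type":"number"}},"required":["commands"]}

```bash
mkdir -p pics; cat > h.py <<'E'
import numpy as np, cv2
from bench import ctrl
def cloud(p, T=None):
    z=p["z_map"]; K=p["intrinsics"]; k1=p["k1"]
    v,u=np.mgrid[0:z.shape[0],0:z.shape[1]]
    xd=(u-K[0,2])/K[0,0]; yd=(v-K[1,2])/K[1,1]
    x,y=xd.copy(),yd.copy()
    for _ in range(8):
        r=1+k1*(x*x+y*y); x=xd/r; y=yd/r
    P=np.stack([x*z,y*z,z],-1)
    if T is None: W=(P-np.ravel(p["t"]))@np.array(p["R"])
    else: W=P@T[:3,:3].T+T[:3,3]
    W[z<=0]=np.nan
    return W
def save(p,n): cv2.imwrite("pics/"+n,cv2.cvtColor(p["img"],cv2.COLOR_RGB2BGR))
E
python3 - <<'E'
from h import *
o=ctrl.get_obs(); print(o["time_s"],o["position"],o["tool_rot"],o["force"],o["gripper_width"])
for c in ("scene","top"):
    p=ctrl.camera(c); save(p,c+"1.png"); W=cloud(p)
    np.savez(c+"1.npz",W=W,img=p["img"])
    for n in ("leaf","stand","rack","tape","plug","strip","pliers"):
        for d in ctrl.outline_of(p,n)[:3]:
            q=W[d["mask"]]; q=q[~np.isnan(q[:,0])]
            if len(q): print(c,n,round(d["conf"],2),d["box"],np.median(q,0).round(),np.percentile(q,2,axis=0).round(),np.percentile(q,98,axis=0).round())
E
```

```text
0.0 [264.97365885 620.13438341 200.28456444] [-1.40427257e-04  2.00498063e-01  9.79693623e-01 -9.55134628e-04] [-0.28561832  0.47122947 -0.49128431] 1.000168164111578
scene leaf 0.19 [246.8, 149.9, 42.4, 10.3] [708. 304.   7.] [650. 247.  -0.] [740. 375.  12.]
scene stand 0.7 [215.5, 183.4, 37.3, 14.2] [485. 266.   8.] [455. 231.   0.] [533. 325.  19.]
scene stand 0.27 [227.9, 172.1, 17.1, 16.3] [493. 277.  34.] [481. 260.  -1.] [559. 345.  69.]
scene rack 0.79 [282.6, 190.8, 103.3, 65.7] [521. -73.   7.] [ 476. -178.    3.] [611. 106.  12.]
scene tape 0.63 [247.0, 148.2, 42.7, 9.8] [709. 298.   7.] [649. 250.  -1.] [738. 366.  12.]
scene tape 0.57 [287.2, 156.0, 18.2, 18.8] [695. 184.  14.] [670. 157.  -2.] [724. 210.  20.]
scene tape 0.26 [216.3, 182.0, 35.2, 15.7] [485. 268.   8.] [455. 232.  -1.] [533. 324.  20.]
scene plug 0.56 [236.3, 228.6, 14.8, 8.2] [363. 136.  14.] [356. 112.   6.] [370. 154.  20.]
scene strip 0.7 [410.8, 273.6, 30.8, 18.1] [ 476. -351.   18.] [ 453. -375.    2.] [ 504. -327.   23.]
scene pliers 0.64 [245.0, 149.4, 43.8, 8.7] [705. 311.   7.] [652. 255.  -2.] [736. 372.  12.]
top leaf 0.59 [219.8, 206.3, 14.0, 9.6] [492. 277.  44.] [480. 260.  10.] [507. 305.  70.]
top stand 0.56 [211.9, 198.2, 29.5, 27.7] [491. 275.   7.] [455. 235.  -3.] [533. 325.  21.]
top rack 0.95 [275.7, 166.5, 95.4, 54.2] [546. -33.   7.] [ 479. -176.   -0.] [629. 108.  16.]
top tape 0.73 [247.7, 140.2, 16.7, 16.4] [699. 189.  16.] [669. 162.  -3.] [725. 215.  22.]
top plug 0.41 [262.8, 249.1, 13.3, 2.1] [364. 135.  15.] [361. 117.  10.] [367. 151.  24.]
top pliers 0.76 [200.4, 138.6, 39.7, 27.6] [701. 321.   6.] [648. 253.  -6.] [736. 377.  13.]
```

```bash
python3 - <<'E'
import cv2,numpy as np
a=cv2.imread("pics/scene1.png")[130:330,190:460]; b=cv2.imread("pics/top1.png")[120:270,180:390]
a=cv2.resize(a,(800,592)); b=cv2.resize(b,(800,571),interpolation=cv2.INTER_CUBIC)
cv2.imwrite("pics/a.png",a); cv2.imwrite("pics/b.png",b)
for c in ("scene","top"):
    W=np.load(c+"1.npz")["W"].reshape(-1,3)
    m=(W[:,0]>440)&(W[:,0]<545)&(W[:,1]>220)&(W[:,1]<340)&(W[:,2]>12)&(W[:,2]<90)
    q=W[m]; print(c,len(q)); 
    for z in range(12,90,8):
        s=q[(q[:,2]>=z)&(q[:,2]<z+8)]
        if len(s): print(z,len(s),s.mean(0).round(1),s.min(0).round(),s.max(0).round())
E
```

```text
scene 258
12 108 [492.4 274.2  16. ] [463. 240.  12.] [524. 315.  20.]
20 37 [492.3 274.3  23. ] [474. 248.  20.] [509. 297.  28.]
28 16 [490.3 276.7  31.4] [484. 268.  28.] [504. 288.  36.]
36 19 [490.5 275.6  39.8] [483. 266.  36.] [502. 286.  44.]
44 21 [491.2 277.1  48.4] [484. 266.  44.] [506. 288.  52.]
52 14 [489.9 275.6  55.8] [484. 265.  52.] [495. 286.  59.]
60 31 [492.7 277.8  64.7] [485. 267.  60.] [506. 289.  68.]
68 12 [493.3 280.   69.2] [483. 271.  68.] [504. 291.  72.]
top 194
12 111 [492.2 276.8  15.6] [452. 241.  12.] [533. 325.  20.]
20 24 [493.1 272.7  22.2] [471. 250.  20.] [516. 310.  28.]
28 6 [489.6 276.9  32.9] [483. 270.  31.] [502. 285.  36.]
36 3 [489.5 277.5  40.3] [482. 271.  38.] [498. 286.  42.]
44 5 [487.8 277.   48.3] [481. 269.  44.] [494. 287.  51.]
52 4 [490.3 275.9  55.9] [484. 271.  54.] [500. 283.  58.]
60 27 [493.4 279.7  66.1] [483. 269.  62.] [502. 294.  68.]
68 14 [490.4 284.5  69.7] [483. 277.  68.] [495. 290.  75.]
```

View pics/a.png

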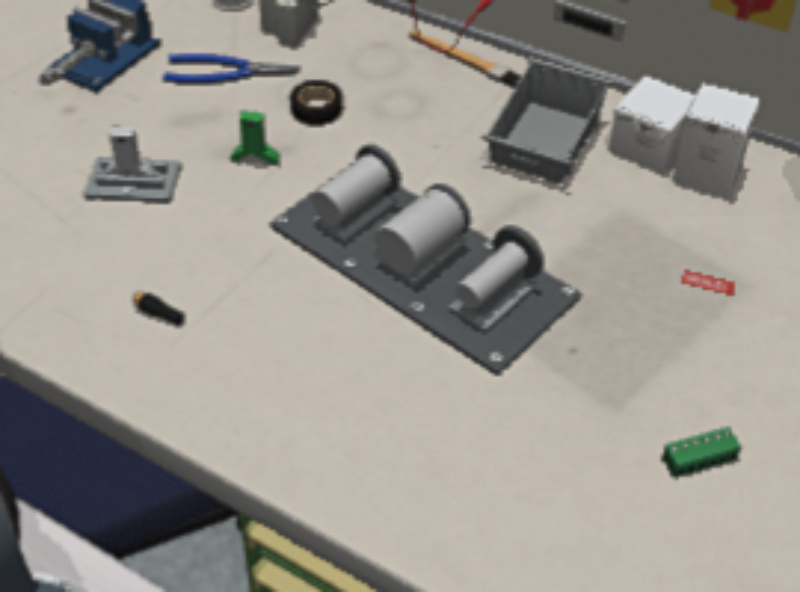

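View pics/b.png

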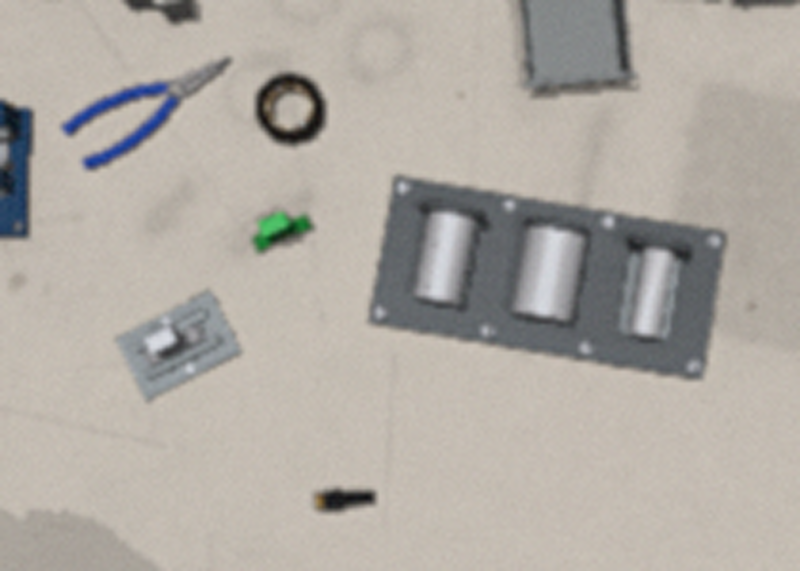

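Top and scene views agree: the leaf stands in the stand (top crop about 165,340). The bars look medium on the left, thick in the middle and thin on the right. The left bar is my first candidate, so I'll move over the stand for a wrist view.

Request:
step_arm --commands "0.6 -1 0.2 0 0 -0.4;0.6 -1 0.2 0 0 -0.4;0.6 -1 0.2 0 0 -0.4;0.6 -1 0.2 0 0 -0.4;0.6 -1 0.2 0 0 -0.4" --hand 0.6 --squeeze 30

```text
time_s: 1.22
position: [333.9, 497.5, 224.7]
tool_rot: [-0.003, 0.294, 0.956, 0.0]
force: [0.4, 0.5, 0.0]
gripper_width: 0.711
```

Request:
step_arm --commands "0.6 -1 0.2 0 0 -0.4;0.6 -1 0.2 0 0 -0.4;0.6 -1 0.2 0 0 -0.4;0.6 -1 0.2 0 0 -0.4;0.6 -1 0.2 0 0 -0.4"

```text
time_s: 1.63
position: [411.5, 366.0, 251.9]
tool_rot: [-0.003, 0.392, 0.92, 0.002]
force: [0.8, -1.1, -0.1]
gripper_width: 0.599
```

```bash
cat >> h.py <<'E'
from scipy.spatial.transform import Rotation as Ro
def pose(o=None):
    o=o or ctrl.get_obs(); q=np.array(o["tool_rot"]); T=np.eye(4)
    T[:3,:3]=Ro.from_quat(q[[1,2,3,0]]).as_matrix(); T[:3,3]=o["position"]; return T
def show(o=None):
    o=o or ctrl.get_obs(); T=pose(o); 
    print("t",round(o["time_s"],2),"p",np.round(o["position"],1),"yaw_y",round(float(np.arctan2(T[1,1],T[0,1])),3),"tilt(x,y)",T[:2,2].round(3),"F",np.round(o["force"],1),"M",np.round(o["ft_torque"],2),"w",round(o["gripper_width"]*87,1))
E
python3 -c "
from h import *
show();p=ctrl.camera('wrist');print(p['T_tool_cam'].round(2))"
```

```text
t 1.63 p [411.5 366.  251.9] yaw_y 0.764 tilt(x,y) [-0.004  0.005] F [ 0.8 -1.1 -0.1] M [ 0.01 -0.1   0.07] w 52.1
[[   0.     -0.96   -0.28   76.76]
 [   1.      0.     -0.     -2.22]
 [   0.     -0.28    0.96 -182.68]
 [   0.      0.      0.      1.  ]]
```

Request:
step_arm --commands "0.7 -0.7 0 0 0 -0.8;0.7 -0.7 0 0 0 -0.8;0.7 -0.7 0 0 0 -0.8;0.7 -0.7 0 0 0 -0.8;0 0 0 0 0 0"

```text
time_s: 2.1
position: [490.9, 283.5, 255.9]
tool_rot: [0.001, 0.547, 0.837, 0.004]
force: [0.0, -0.0, 0.5]
gripper_width: 0.599
```

```bash
python3 - <<'E'
from h import *
show(); T=pose(); p=ctrl.camera("wrist"); save(p,"w1.png"); W=cloud(p,T@p["T_tool_cam"]); np.save("w1.npy",W)
for n in ("leaf","stand"):
    for d in ctrl.outline_of(p,n)[:2]:
        q=W[d["mask"]]; q=q[~np.isnan(q[:,0])]
        if len(q)<10: continue
        print(n,round(d["conf"],2),d["box"],np.median(q,0).round(1))
def rect(m,name):
    r=cv2.minAreaRect(W[m][:,:2].astype(np.float32)); print(name,m.sum(),np.round(r[0],1),np.round(r[1],1),round(r[2],1))
x,y,z=np.moveaxis(np.nan_to_num(W,nan=-999),-1,0)
near=(np.abs(x-492)<70)&(np.abs(y-278)<70)
rect(near&(z>62)&(z<80),"top"); rect(near&(z>5)&(z<12),"plate"); rect(near&(z>19.5)&(z<34),"arch")
print(np.median(z[near&(z>62)&(z<80)]),np.median(z[near&(z>5)&(z<12)]), np.median(z[near&(z<4)&(z>-20)]))
E
```

```text
t 2.1 p [490.9 283.5 255.9] yaw_y 0.414 tilt(x,y) [0.006 0.005] F [ 0.  -0.   0.5] M [-0.12 -0.01  0.02] w 52.1
leaf 0.94 [358.9, 227.5, 13.2, 52.4] [585.4 202.5  39.5]
leaf 0.83 [315.6, 138.5, 15.7, 44.4] [489.1 289.1  67.5]
stand 0.84 [293.3, 121.6, 53.0, 79.7] [492.4 282.8   7.8]
stand 0.58 [419.7, 259.7, 15.7, 15.0] [677.6 206.7  14.3]
top 307 [492.5 281.1] [13.8 24.6] 24.0
plate 2226 [493.6 279.2] [59.9 89.7] 28.0
arch 115 [491.7 280.2] [26.6 56.4] 23.1
68.65813921711265 7.424750986113878 -0.5610668248181696
```

View pics/w1.png

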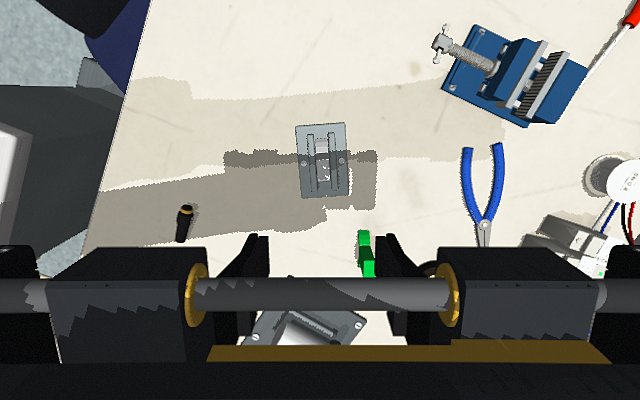

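The wrist view shows the leaf (pixel 323,160) upright in the stand. It is centred at about (492.5, 281) and its yaw is about 0.45 rad. Descending.

Request:
step_arm --commands "0.06 -0.1 -1 -0.05 0.06 0.4;0 0 -1 0 0 0;0 0 -1 0 0 0;0 0 -1 0 0 0;0 0 -1 0 0 0"

```text
time_s: 2.67
position: [486.3, 298.5, 133.3]
tool_rot: [-0.002, 0.516, 0.856, 0.009]
force: [-0.3, -0.5, -0.5]
gripper_width: 0.6
```

Request:
step_arm --commands "0 0 -0.8 0 0 0;0 0 -0.5 0 0 0;0 0 0 0 0 0"

```text
time_s: 2.92
position: [478.2, 302.2, 93.7]
tool_rot: [-0.005, 0.511, 0.86, 0.005]
force: [0.0, -0.1, -0.2]
gripper_width: 0.599
```

```bash
python3 -c "
from h import *
show()"
```

```text
t 2.92 p [478.2 302.2  93.7] yaw_y 0.498 tilt(x,y) [-0.004  0.014] F [ 0.  -0.1 -0.2] M [-0.07  0.03  0.  ] w 52.1
```

Request:
step_arm --commands "0.3 -0.4 0 -0.07 -0.02 -0.25;0.2 -0.3 0 0 0 -0.1;0 0 0 0 0 0;0 0 0 0 0 0"

```text
time_s: 3.25
position: [490.9, 287.0, 95.6]
tool_rot: [-0.003, 0.525, 0.851, 0.004]
force: [-0.3, -0.2, 0.7]
gripper_width: 0.602
```

```bash
python3 -c "
from h import *
show()"
```

```text
t 3.25 p [490.9 287.   95.6] yaw_y 0.466 tilt(x,y) [-0.001  0.009] F [-0.3 -0.2  0.7] M [-0.08  0.05  0.01] w 52.3
```

Request:
step_arm --commands "0.05 -0.22 -0.3 -0.08 0 -0.1;0 0 -0.4 0 0 0;0 0 -0.4 0 0 0;0 0 -0.4 0 0 0;0 0 0 0 0 0"

```text
time_s: 3.67
position: [494.1, 281.4, 57.3]
tool_rot: [0.001, 0.53, 0.848, 0.003]
force: [0.1, -0.2, 0.5]
gripper_width: 0.605
```

```bash
python3 -c "
from h import *
show()"
```

```text
t 3.67 p [494.1 281.4  57.3] yaw_y 0.454 tilt(x,y) [0.004 0.004] F [ 0.1 -0.2  0.5] M [-0.08  0.01  0.02] w 52.6
```

Request:
step_arm --commands "-0.05 0 -0.08 0 0.04 0;0 0 0 0 0 0;0 0 0 0 0 0;0 0 0 0 0 0;0 0 0 0 0 0" --hand 0 --squeeze 40

```text
time_s: 4.08
position: [491.9, 281.4, 53.6]
tool_rot: [-0.002, 0.529, 0.848, 0.0]
force: [-0.6, -0.1, 0.8]
gripper_width: 0.311
```

Request:
step_arm --commands "0 0 0 0 0 0;0 0 0 0 0 0;0 0 0 0 0 0;0 0 0 0 0 0;0 0 0 0 0 0"

```text
time_s: 4.5
position: [492.6, 282.0, 54.8]
tool_rot: [-0.001, 0.529, 0.848, 0.001]
force: [0.6, -0.7, -0.7]
gripper_width: 0.012
```

```bash
python3 - <<'E'
from h import *
for i in range(3): show(); p=ctrl.camera("top")
W=cloud(p); x,y,z=np.moveaxis(np.nan_to_num(W,nan=-999),-1,0)
E
```

```text
t 4.5 p [492.6 282.   54.8] yaw_y 0.455 tilt(x,y) [-0.001  0.004] F [ 0.6 -0.7 -0.7] M [-0.09  0.03 -0.01] w 1.0
t 4.55 p [492.6 282.   54.8] yaw_y 0.455 tilt(x,y) [-0.001  0.004] F [-0.   0.8 -0.4] M [-0.07  0.01  0.02] w 0.8
t 4.6 p [492.5 282.   54.7] yaw_y 0.455 tilt(x,y) [-0.001  0.004] F [0.6 0.  0.3] M [-0.05  0.07  0.01] w 0.8
```

The jaws closed on nothing. Looking.

```bash
python3 - <<'E'
from h import *
T=pose(); p=ctrl.camera("wrist"); save(p,"w2.png"); W=cloud(p,T@p["T_tool_cam"]); W0=W
q=ctrl.camera("scene"); a=cv2.cvtColor(q["img"],cv2.COLOR_RGB2BGR)[90:240,160:320]
b=cv2.cvtColor(p["img"],cv2.COLOR_RGB2BGR)
cv2.imwrite("pics/c.png",np.vstack([cv2.resize(b,(480,300)),cv2.resize(a,(480,300))]))
for n in ("leaf",):
  for pp,W in ((p,W0),(q,cloud(q))):
    for d in ctrl.outline_of(pp,n)[:2]:
        k=W[d["mask"]]; k=k[~np.isnan(k[:,0])]
        print(n,round(d["conf"],2),d["box"],np.median(k,0).round(1) if len(k) else 0)
E
```

```text
leaf 0.82 [311.6, 173.3, 27.2, 64.6] [485.8 293.3  35.6]
leaf 0.68 [269.6, 169.3, 11.9, 15.3] [589.5 187.8  22. ]
leaf 0.64 [227.6, 173.9, 17.3, 18.3] [491.1 274.4  36.9]
```

View pics/c.png

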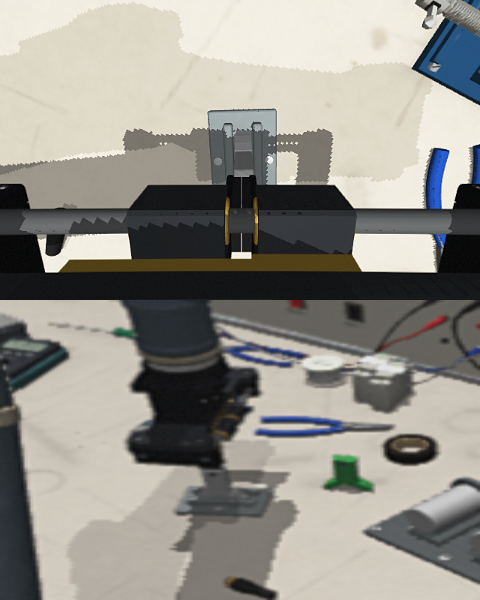

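```bash
python3 - <<'E'
from h import *
print(ctrl.finger_overhang); T=pose(); p=ctrl.camera("wrist"); C=T@p["T_tool_cam"]; W=cloud(p,C); L=cloud(p,p["T_tool_cam"])
x,y,z=np.moveaxis(np.nan_to_num(W,nan=-999),-1,0)
near=(np.abs(x-490)<70)&(np.abs(y-280)<70)
for lo,hi in ((-5,4),(5,12),(12,22),(22,34),(34,50),(50,66),(66,80)):
    m=near&(z>lo)&(z<hi); print(lo,m.sum(),W[m].mean(0).round(1) if m.any() else "",L[m].min(0).round() if m.any() else "",L[m].max(0).round() if m.any() else "")
m=near&(z>5)&(z<12); print(cv2.minAreaRect(W[m][:,:2].astype(np.float32)))
# column through stem
for v in range(160,260,6): print(v,W[v,324].round(0),L[v,324].round(0),p["img"][v,324])
q=ctrl.camera("scene"); W=cloud(q); x,y,z=np.moveaxis(np.nan_to_num(W,nan=-999),-1,0)
near=(np.abs(x-490)<30)&(np.abs(y-280)<35)
for lo in range(20,90,6):
    m=near&(z>lo)&(z<=lo+6); print(lo,m.sum(),W[m].mean(0).round(1) if m.any() else "",q["img"][m].mean(0).round() if m.any() else "")
E
```

```text
17.0
-5 21554 [477.5 303.6  -0.6] [-34. -97.  51.] [92. 90. 58.]
5 5098 [485.6 295.2   7.4] [-28. -31.  43.] [43. 31. 50.]
12 2211 [487.8 291.7  17.1] [-23. -18.  33.] [32. 16. 43.]
22 320 [486.1 293.5  25.5] [10. -7. 21.] [18.  6. 33.]
34 208 [487.1 291.8  42.4] [ 9. -7.  5.] [12.  6. 21.]
50 260 [487.  291.8  58.4] [ 10.  -7. -11.] [12.  7.  5.]
66 452 [487.3 289.7  71.6] [  6. -11. -25.] [ 12.   7. -11.]
((489.0138854980469, 287.8777770996094), (59.83274841308594, 71.14459228515625), 28.03144073486328)
160 [477. 312.   7.] [33. -0. 47.] [168 178 178]
166 [479. 308.   8.] [30. -0. 47.] [159 173 175]
172 [481. 305.   8.] [26. -0. 47.] [63 68 69]
178 [482. 303.  16.] [24. -1. 39.] [97 98 98]
184 [483. 300.  18.] [20. -1. 36.] [106 106 105]
190 [484. 297.  22.] [17. -1. 33.] [117 117 118]
196 [486. 294.  24.] [14. -1. 31.] [111 113 114]
202 [487. 292.  27.] [11. -1. 28.] [68 71 70]
208 [487. 292.  40.] [11. -1. 15.] [76 76 77]
214 [487. 292.  51.] [11. -1.  4.] [77 76 77]
220 [487. 292.  60.] [11. -1. -5.] [76 76 76]
226 [487. 292.  68.] [ 11.  -1. -14.] [105 104 105]
232 [488. 289.  68.] [  8.  -1. -14.] [132 134 133]
238 [488. 289.  78.] [  9.  -1. -23.] [18 18 20]
244 [488. 289.  84.] [  8.  -1. -30.] [13 12 13]
250 [488. 289.  92.] [  9.  -1. -37.] [18 15 16]
256 [487. 290.  99.] [  9.  -1. -44.] [13 11 14]
20 28 [493.3 275.   22.9] [85. 85. 85.]
26 15 [489.8 277.2  29.1] [84. 84. 84.]
32 13 [489.3 278.   35.2] [78. 78. 78.]
38 11 [490.9 275.7  41.2] [85. 84. 84.]
44 16 [490.6 276.2  47. ] [79. 78. 78.]
50 14 [492.5 275.9  52.4] [80. 80. 80.]
56 13 [491.1 275.9  59.7] [71. 71. 72.]
62 16 [491.1 277.8  64.7] [84. 83. 82.]
68 8 [492.6 274.8  69.5] [104. 104. 103.]
74 10 [490.  274.1  77.5] [72. 71. 69.]
80 5 [494.1 272.4  81. ] [53. 51. 51.]
86 4 [494.1 267.8  88.2] [56. 54. 52.]
```

```bash
python3 - <<'E'
from h import *
a=cv2.imread("pics/w2.png")[130:360,240:410]
cv2.imwrite("pics/d.png",cv2.resize(a,None,fx=2.6,fy=2.6,interpolation=cv2.INTER_CUBIC))
E
```

```text
(no output)
```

View pics/d.png

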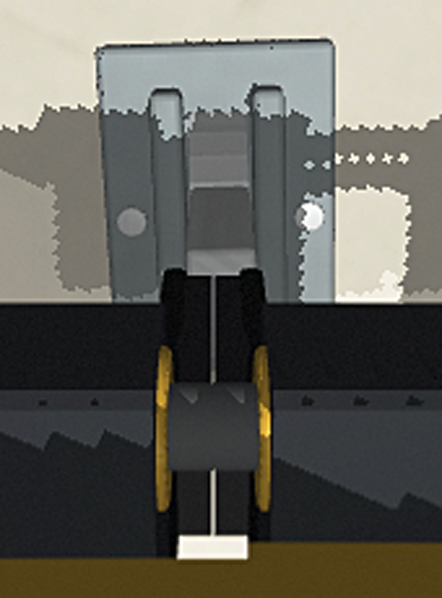

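```bash
python3 - <<'E'
from h import *
p=ctrl.camera("wrist"); L=cloud(p,p["T_tool_cam"]); dark=p["img"].sum(-1)<90
for v in range(232,345,8):
    print(v,[(u,*L[v,u].round(0).astype(int)) if not np.isnan(L[v,u,0]) else u for u in (302,306,312,318,324,330,336,340)])
E
```

```text
232 [(302, np.int64(-13), np.int64(-15), np.int64(38)), (306, np.int64(-12), np.int64(-12), np.int64(37)), (312, np.int64(8), np.int64(-7), np.int64(-15)), 318, (324, np.int64(8), np.int64(-1), np.int64(-14)), (330, np.int64(8), np.int64(2), np.int64(-13)), (336, np.int64(8), np.int64(5), np.int64(-14)), (340, np.int64(-13), np.int64(10), np.int64(38))]
240 [(302, np.int64(10), np.int64(-11), np.int64(-28)), (306, np.int64(10), np.int64(-9), np.int64(-28)), (312, np.int64(8), np.int64(-7), np.int64(-25)), (318, np.int64(9), np.int64(-4), np.int64(-26)), (324, np.int64(9), np.int64(-1), np.int64(-26)), (330, np.int64(9), np.int64(2), np.int64(-26)), (336, np.int64(10), np.int64(5), np.int64(-29)), (340, np.int64(11), np.int64(6), np.int64(-30))]
248 [(302, np.int64(37), np.int64(-7), np.int64(-96)), (306, np.int64(10), np.int64(-9), np.int64(-38)), (312, np.int64(9), np.int64(-6), np.int64(-35)), (318, np.int64(9), np.int64(-4), np.int64(-35)), (324, np.int64(9), np.int64(-1), np.int64(-35)), (330, np.int64(9), np.int64(2), np.int64(-35)), (336, np.int64(10), np.int64(4), np.int64(-37
[... 4211 characters left out ...]
.int64(-106), np.int64(-9), np.int64(55)), (318, np.int64(-107), np.int64(-5), np.int64(56)), (324, np.int64(-107), np.int64(0), np.int64(55)), (330, np.int64(-106), np.int64(5), np.int64(55)), (336, np.int64(-4), np.int64(3), np.int64(-79)), (340, np.int64(13), np.int64(3), np.int64(-101))]
344 [(302, np.int64(15), np.int64(-7), np.int64(-106)), (306, np.int64(-1), np.int64(-7), np.int64(-86)), (312, np.int64(-113), np.int64(-9), np.int64(54)), (318, np.int64(-113), np.int64(-5), np.int64(54)), (324, np.int64(-113), np.int64(0), np.int64(54)), (330, np.int64(-113), np.int64(5), np.int64(54)), (336, np.int64(22), np.int64(1), np.int64(-115)), (340, np.int64(22), np.int64(2), np.int64(-115))]
```

```bash
python3 - <<'E'
from h import *
W=np.load("w1.npy"); o=[490.9,283.5,255.9]
T=np.eye(4); T[:3,:3]=Ro.from_quat([.547,.837,.004,.001]).as_matrix()
L=(W-o)@T[:3,:3]; img=cv2.imread("pics/w1.png")
for u in (250,258,264,378,386):
    print(u,[(v,*[int(a) for a in L[v,u].round()],int(img[v,u].sum())) for v in range(226,280,4) if not np.isnan(L[v,u,0])])
a=img[200:340,180:460]; cv2.imwrite("pics/e.png",cv2.resize(a,None,fx=2.8,fy=2.8,interpolation=cv2.INTER_CUBIC))
E
```

```text
250 [(226, -93, -95, 255, 445), (230, -98, -95, 255, 427), (234, 10, -37, -21, 0), (238, 10, -36, -26, 26), (242, 10, -35, -31, 33), (246, 10, -34, -36, 39), (250, 10, -33, -39, 30), (254, 8, -33, -40, 33), (258, 8, -32, -44, 44), (262, 9, -31, -49, 51), (266, 8, -31, -51, 47), (270, 9, -30, -56, 55), (274, 9, -29, -59, 61), (278, 32, -19, -104, 110)]
258 [(226, -93, -85, 255, 451), (230, -98, -85, 255, 762), (234, -104, -85, 256, 765), (238, 9, -32, -24, 38), (242, 9, -32, -28, 45), (246, 9, -31, -34, 45), (250, 9, -30, -37, 48), (254, 8, -29, -40, 50), (258, 9, -29, -46, 40), (262, 7, -29, -46, 56), (266, 5, -29, -46, 44), (270, 3, -29, -45, 38), (274, 2, -29, -47, 56), (278, 33, -17, -105, 113)]
264 [(226, -93, -77, 256, 446), (230, -99, -77, 257, 755), (234, -103, -77, 254, 734), (238, 9, -30, -23, 51), (242, 9, -29, -29, 44), (246, 9, -28, -33, 47), (250, 7, -28, -33, 40), (254, 5, -28, -34, 51), (258, 4, -28, -34, 41), (262, 2, -28, -35, 52), (266, 0, -28, -36, 41), (270, -1, -28, -37, 43), (274, -3, -28, -37, 50), (278, 32, -16, -104, 112)]
378 [(226, -93, 72, 258, 649), (230, -98, 72, 255, 670), (234, -105, 73, 258, 696), (238, 8, 25, -22, 41), (242, 9, 24, -28, 46), (246, 8, 24, -30, 62), (250, 6, 24, -31, 34), (254, 4, 24, -32, 53), (258, 2, 24, -32, 37), (262, 0, 24, -32, 45), (266, -2, 24, -32, 47), (270, -3, 24, -34, 42), (274, -5, 24, -33, 35), (278, 32, 12, -103, 107)]
386 [(226, -93, 83, 258, 691), (230, -98, 83, 256, 696), (234, 11, 29, -23, 122), (238, 9, 29, -25, 35), (242, 9, 28, -28, 67), (246, 9, 27, -34, 46), (250, 9, 27, -36, 57), (254, 9, 26, -42, 43), (258, 9, 25, -44, 59), (262, 8, 25, -47, 56), (266, 7, 25, -48, 50), (270, 5, 25, -48, 53), (274, 3, 25, -47, 46), (278, 32, 14, -103, 115)]
```

View pics/e.png

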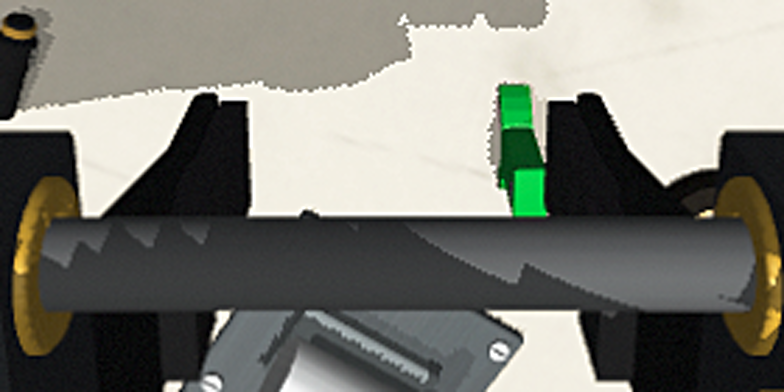

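The wrist depth puts the visible fingertips at about tool z −20, not +17. The jaws therefore closed just above the stem, and the leaf is undisturbed. I'll open, go lower step by step and test the grip.

Request:
step_arm --commands "0.07 0.03 0 0 0 0;0 0 0 0 0 0;0 0 0 0 0 0;0 0 0 0 0 0;0 0 0 0 0 0" --hand 0.5

```text
time_s: 5.42
position: [494.5, 282.8, 54.6]
tool_rot: [-0.001, 0.529, 0.848, 0.001]
force: [-0.2, 0.7, 0.1]
gripper_width: 0.299
```

Request:
step_arm --commands "0 0 -0.2 0 0 0;0 0 -0.2 0 0 0;0 0 -0.2 0 0 0;0 0 0 0 0 0;0 0 0 0 0 0"

```text
time_s: 5.83
position: [494.2, 282.7, 37.6]
tool_rot: [-0.002, 0.529, 0.848, 0.001]
force: [-0.6, -0.3, -0.5]
gripper_width: 0.492
```

```bash
cat > g.py <<'E'
from h import *
show(); p=ctrl.camera("wrist"); T=pose(); L=cloud(p,p["T_tool_cam"]); q=ctrl.camera("scene"); W=cloud(q)
x,y,z=np.moveaxis(np.nan_to_num(W,nan=-999),-1,0)
a=p["img"][130:300,230:420,::-1]; b=q["img"][130:215,190:285,::-1]
cv2.imwrite("pics/f.png",np.hstack([cv2.resize(a,(400,358)),cv2.resize(b,(400,358))]))
E
python3 g.py
```

```text
t 5.83 p [494.2 282.7  37.6] yaw_y 0.455 tilt(x,y) [-0.002  0.003] F [-0.6 -0.3 -0.5] M [-0.06 -0.04 -0.04] w 42.8
```

View pics/f.png

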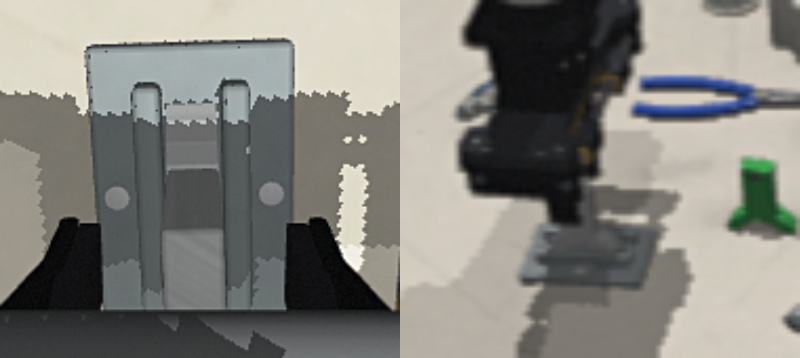

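Request:
step_arm --commands "0 0 0 0 0 0;0 0 0 0 0 0;0 0 0 0 0 0;0 0 0 0 0 0;0 0 0 0 0 0" --hand 0

```text
time_s: 6.35
position: [494.7, 282.9, 38.4]
tool_rot: [-0.001, 0.529, 0.848, 0.002]
force: [0.3, 0.3, 0.4]
gripper_width: 0.207
```

Request:
step_arm --commands "0 0 0 0 0 0;0 0 0 0 0 0;0 0 0 0 0 0"

```text
time_s: 6.6
position: [494.7, 283.0, 38.5]
tool_rot: [-0.001, 0.529, 0.848, 0.002]
force: [1.4, -1.0, -0.3]
gripper_width: 0.156
```

The grip registers at 13.6 mm but is shallow. I'll reopen and go 18 mm deeper.

Request:
step_arm --commands "0 0 0 0 0 0;0 0 0 0 0 0;0 0 0 0 0 0;0 0 0 0 0 0" --hand 0.35

```text
time_s: 6.93
position: [494.7, 283.0, 38.6]
tool_rot: [-0.001, 0.529, 0.848, 0.002]
force: [-0.1, 0.4, 0.4]
gripper_width: 0.328
```

Request:
step_arm --commands "0 0 -0.24 0 0 0;0 0 -0.24 0 0 0;0 0 -0.24 0 0 0;0 0 0 0 0 0;0 0 0 0 0 0"

```text
time_s: 7.35
position: [494.5, 282.9, 18.3]
tool_rot: [-0.001, 0.529, 0.848, 0.002]
force: [-0.4, -0.5, 0.3]
gripper_width: 0.352
```

Request:
step_arm --commands "0 0 0 0 0 0;0 0 0 0 0 0;0 0 0 0 0 0;0 0 0 0 0 0;0 0 0 0 0 0" --hand 0

```text
time_s: 7.77
position: [494.3, 282.7, 18.0]
tool_rot: [-0.001, 0.529, 0.848, 0.001]
force: [0.4, 1.6, -1.5]
gripper_width: 0.156
```

```bash
python3 -c "
from h import *
show(); p=ctrl.camera('wrist'); show()
L=cloud(p,p['T_tool_cam']); x,y,z=np.moveaxis(np.nan_to_num(L,nan=-999),-1,0)
m=(x>4)&(x<18)&(abs(y)<9)&(p['img'].min(-1)>60)&(z<60)
for lo in range(-20,60,10):
  k=m&(z>lo)&(z<lo+10); print(lo,k.sum(),L[k].min(0).round(1) if k.any() else '',L[k].max(0).round(1) if k.any() else '')
"
```

```text
t 7.77 p [494.3 282.7  18. ] yaw_y 0.455 tilt(x,y) [-0.001  0.004] F [ 0.4  1.6 -1.5] M [-0.1   0.02  0.01] w 13.6
t 7.82 p [494.3 282.7  18. ] yaw_y 0.455 tilt(x,y) [-0.001  0.004] F [ 0.1  0.4 -1.6] M [-0.03 -0.01  0.02] w 13.7
-20 196 [ 10.2  -8.9 -20. ] [ 12.1   4.7 -10.1]
-10 428 [  4.7  -8.7 -10. ] [18.   8.9 -0. ]
0 109 [4.3 5.6 0.1] [18.   9.   9.9]
10 23 [ 4.3  5.5 10. ] [17.8  5.8 12.6]
20 0  
30 0  
40 0  
50 0
```

Gripped deep, 13.6 mm. Crown = TCP z + 1.5 from the stand geometry. Lifting toward the rack to look.

Request:
step_arm --commands "0 0 0.3 0 0 0;0 0 0.6 0 0 0;0 0 0.8 0 0 0;0 0 1 0 0 0;0 0 1 0 0 0"

```text
time_s: 8.23
position: [489.7, 279.8, 109.5]
tool_rot: [-0.004, 0.529, 0.848, -0.005]
force: [0.6, 0.9, -1.5]
gripper_width: 0.153
```

Request:
step_arm --commands "0 -0.2 1 0 0 0;0 -0.4 0.8 0 0 -0.3;0.1 -0.6 0.6 0 0 -0.4;0.1 -0.7 0.5 0 0 -0.4;0.2 -0.8 0.4 0 0 -0.5"

```text
time_s: 8.65
position: [498.8, 216.3, 202.2]
tool_rot: [-0.004, 0.594, 0.804, 0.0]
force: [0.5, -0.4, -1.0]
gripper_width: 0.154
```

Request:
step_arm --commands "0.2 -0.8 0.2 0 0 -0.5;0.2 -0.8 0.2 0 0 -0.5;0.2 -0.8 0 0 0 -0.5;0.2 -0.8 0 0 0 -0.5;0.2 -0.8 0 0 0 -0.5"

```text
time_s: 9.07
position: [526.1, 105.8, 215.1]
tool_rot: [-0.003, 0.699, 0.715, 0.002]
force: [1.2, -0.5, -1.6]
gripper_width: 0.162
```

```bash
python3 -c "
from h import *
show()"
```

```text
t 9.07 p [526.1 105.8 215.1] yaw_y 0.023 tilt(x,y) [-0.002  0.007] F [ 1.2 -0.5 -1.6] M [-0.11  0.01  0.  ] w 14.1
```

Request:
step_arm --commands "0.2 -0.9 0.2 0 0 -0.4;0.2 -0.9 0.2 0 0 -0.4;0.2 -0.9 0.2 0 0 -0.4;0.2 -0.9 0.2 0 0 -0.4;0.2 -0.9 0.2 0 0 -0.3"

```text
time_s: 9.48
position: [548.4, -20.7, 234.9]
tool_rot: [-0.006, 0.773, 0.635, -0.003]
force: [1.0, -1.1, -2.5]
gripper_width: 0.157
```

Request:
step_arm --commands "0.2 -0.5 0.1 0 0 0;0 0 0 0 0 0;0 0 0 0 0 0;0 0 0 0 0 0"

```text
time_s: 9.82
position: [551.9, -46.2, 235.1]
tool_rot: [-0.005, 0.78, 0.626, -0.007]
force: [-0.3, 0.2, -1.5]
gripper_width: 0.154
```

```bash
python3 - <<'E'
from h import *
show(); T=pose(); p=ctrl.camera("wrist"); save(p,"w3.png"); W=cloud(p,T@p["T_tool_cam"]); np.savez("w3.npz",W=W,img=p["img"],T=T,C=p["T_tool_cam"])
d=ctrl.outline_of(p,"rack"); print([(round(k["conf"],2),k["box"]) for k in d])
m=d[0]["mask"]; x,y,z=np.moveaxis(np.nan_to_num(W,nan=-999),-1,0)
k=(z>4)&(z<12)&m; r=cv2.minAreaRect(W[k][:,:2].astype(np.float32)); print("plate",k.sum(),np.round(r[0],1),np.round(r[1],1),r[2],np.median(z[k]))
E
```

```text
t 9.82 p [551.9 -46.2 235.1] yaw_y -0.219 tilt(x,y) [-0.017 -0.   ] F [-0.3  0.2 -1.5] M [-0.02  0.02  0.01] w 13.4
[(0.9, [257.3, 6.3, 124.4, 250.1])]
plate 15246 [555.7 -28.2] [276.3 130. ] 80.7826156616211 7.33904733513765
```

View pics/w3.png

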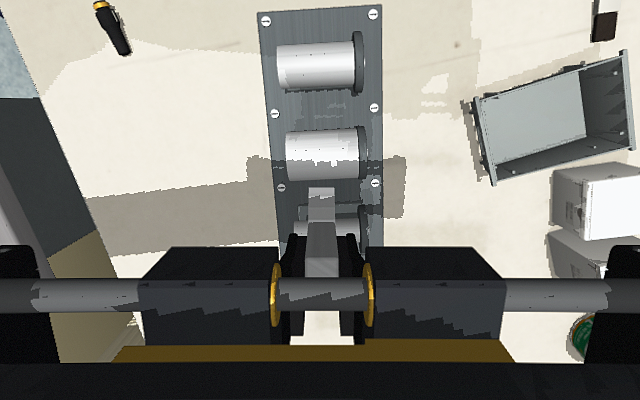

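```bash
python3 - <<'E'
import numpy as np
from scipy.optimize import least_squares
d=np.load("w3.npz"); W=d["W"]; T=d["T"]; yaw=np.radians(80.7826-90)
e=np.array([np.cos(yaw),np.sin(yaw)]); n=np.array([-e[1],e[0]])
Q=np.c_[W.reshape(-1,3)[:,:2]@e,W.reshape(-1,3)[:,:2]@n,W.reshape(-1,3)[:,2]]
Q=Q[~np.isnan(Q[:,0])]
c=np.array([555.7,-28.2]); cs,cn=c@e,c@n
pl=Q[(Q[:,2]>4)&(Q[:,2]<12)&(abs(Q[:,0]-cs)<80)&(Q[:,1]>cn-20)&(Q[:,1]<cn+180)]
print("plate s",np.percentile(pl[:,0],[.3,99.7])," n max",np.percentile(pl[:,1],99.7))
nl=np.percentile(pl[:,1],99.7)-145
for name,off in (("left",88),("mid",0)):
    y0=nl+off
    P=Q[(abs(Q[:,1]-y0)<32)&(Q[:,2]>30)&(Q[:,2]<80)&(Q[:,0]>cs-50)&(Q[:,0]<cs+22)]
    f=lambda p:(np.hypot(P[:,1]-p[0]-p[3]*(P[:,0]-cs),P[:,2]-p[1])-p[2])
    r=least_squares(f,[y0,45,20,0],loss="soft_l1",f_scale=.5)
    a=r.x; col=Q[(abs(Q[:,1]-y0)<32)&(Q[:,2]>a[1]+a[2]+1.5)&(Q[:,2]<85)&(Q[:,0]>cs)]
    print(name,len(P),"n,z,r,slope",a.round(3),"rms",np.sqrt(np.mean(np.clip(r.fun,-2,2)**2)),"s range",np.percentile(P[:,0],[1,99])-cs,"collar s",np.percentile(col[:,0],[2,98])-cs if len(col) else "")
    ax=np.array([cs,a[0]]); print(" axis mid world",(ax[0]*e+ax[1]*n).round(1))
print("cs,cn,nl",cs,cn,nl,"tcp s,n",T[:2,3]@e,T[:2,3]@n)
# leaf in picture: stem top
L=(W-T[:3,3])@T[:3,:3]
k=(abs(L[...,0])<30)&(abs(L[...,1])<9)&(L[...,2]>-60)&(L[...,2]<20)&(d["img"].min(-1)>60)
print("leaf tool",k.sum(),np.percentile(L[k],[2,50,98],axis=0).round(1))
E
```

```text
plate s [488.73193146 617.45379259]  n max 198.55246649458005
left 2955 n,z,r,slope [141.722  44.935  20.034  -0.   ] rms 0.6452594805463423 s range [-39.78569854  21.46465265] collar s [31.02865226 38.63543646]
 axis mid world [568.6  51.3]
mid 3072 n,z,r,slope [ 5.3735e+01  4.4257e+01  2.5625e+01 -1.0000e-03] rms 0.6191571538331507 s range [-38.72176549  21.50936351] collar s [ 9.66287095 39.47904258]
 axis mid world [554.5 -35.5]
cs,cn,nl 553.0417189141135 61.17668788454181 53.552466494580045 tcp s,n 552.1849282455652 42.792852296599335
leaf tool 2635 [[  2.9  -7.8 -51.5]
 [ 10.5  -1.2 -27.5]
 [ 24.1   5.5   5.9]]
```

The left bar fits a 20.03 mm radius and the middle one 25.6 mm. In the picture the bars sit at (320,65) and (325,155), and the leaf hangs square in the jaws. Moving over the left bar's front end.

Request:
step_arm --commands "0 0.6 0 0 -0.1 0.2;0 0.8 -0.2 0 -0.05 0.2;0 0.9 -0.4 0 0 0.2;0 0.7 -0.5 0 0 0;0 0.5 -0.6 0 0 0"

```text
time_s: 10.33
position: [551.9, 54.6, 193.2]
tool_rot: [0.0, 0.757, 0.654, 0.004]
force: [-0.0, 0.3, -1.1]
gripper_width: 0.159
```

Request:
step_arm --commands "0 0.2 -0.6 0 0 0;0 0 -0.5 0 0 0;0 0 -0.3 0 0 0;0 0 0 0 0 0"

```text
time_s: 10.67
position: [545.9, 79.5, 152.0]
tool_rot: [-0.005, 0.747, 0.664, 0.003]
force: [0.1, 0.1, -1.1]
gripper_width: 0.159
```

```bash
cat > s.py <<'E'
from h import *
show(); yaw=-0.1609; e=np.array([np.cos(yaw),np.sin(yaw)]); n=np.array([-e[1],e[0]])
T=pose(); P=np.mean([ctrl.get_obs()["position"]],0)
x=P[:2]@e-1.5-553.04; y=P[:2]@n-1.0-141.72; g=lambda a,b:(a*e+b*n)/25
print("leaf rel former x %.1f y %.1f  crown z %.1f (rel45 %.1f)"%(x,y,P[2]+1.5,P[2]+1.5-45))
print("to x=-22,y=0:",g(-22-x,-y).round(2)," to x=25:",g(25-x,-y).round(2),"rz",round((yaw-np.arctan2(T[1,1],T[0,1]))*10,2))
E
python3 s.py
```

```text
t 10.67 p [545.9  79.5 152. ] yaw_y -0.118 tilt(x,y) [-0.002  0.011] F [ 0.1  0.1 -1.1] M [-0.14  0.16  0.  ] w 13.9
leaf rel former x -28.5 y 23.2  crown z 153.5 (rel45 108.5)
to x=-22,y=0: [ 0.11 -0.96]  to x=25: [ 1.96 -1.26] rz -0.43
```

Request:
step_arm --commands "0.05 -0.4 -0.2 -0.1 0 -0.2;0.05 -0.3 -0.4 0 0 -0.15;0 -0.15 -0.5 0 0 0;0 0 -0.3 0 0 0;0 0 0 0 0 0"

```text
time_s: 11.08
position: [549.5, 58.4, 116.1]
tool_rot: [0.0, 0.759, 0.651, 0.002]
force: [-0.8, 0.5, -2.0]
gripper_width: 0.162
```

```bash
python3 s.py
```

```text
t 11.08 p [549.5  58.4 116.1] yaw_y -0.154 tilt(x,y) [0.003 0.002] F [-0.8  0.5 -2. ] M [-0.08  0.11 -0.01] w 14.1
leaf rel former x -21.4 y 2.9  crown z 117.6 (rel45 72.6)
to x=-22,y=0: [-0.04 -0.11]  to x=25: [ 1.81 -0.41] rz -0.07
```

Request:
step_arm --commands "-0.03 -0.11 -0.3 0 0 -0.07;0 0 -0.5 0 0 0;0 0 -0.5 0 0 0;0 0 -0.3 0 0 0;0 0 0 0 0 0"

```text
time_s: 11.5
position: [550.8, 52.8, 75.4]
tool_rot: [0.002, 0.764, 0.645, 0.004]
force: [-0.8, 0.4, -0.9]
gripper_width: 0.162
```

```bash
python3 s.py
```

```text
t 11.5 p [550.8  52.8  75.4] yaw_y -0.168 tilt(x,y) [0.008 0.002] F [-0.8  0.4 -0.9] M [-0.1   0.06 -0.02] w 14.1
leaf rel former x -19.3 y -2.3  crown z 76.9 (rel45 31.9)
to x=-22,y=0: [-0.09  0.11]  to x=25: [ 1.76 -0.19] rz 0.07
```

Request:
step_arm --commands "-0.06 0.1 0 -0.02 0.07 0.05;0 0 0 0 0 0"

```text
time_s: 11.67
position: [549.5, 55.0, 75.6]
tool_rot: [0.0, 0.762, 0.647, -0.0]
force: [0.0, 0.2, -0.6]
gripper_width: 0.162
```

Request:
step_arm --commands "0 0 -0.1 0 0 0;0 0 -0.1 0 0 0;0 0 0 0 0 0"

```text
time_s: 11.92
position: [550.9, 55.6, 71.8]
tool_rot: [0.001, 0.762, 0.647, 0.001]
force: [-0.7, -0.3, -1.2]
gripper_width: 0.156
```

```bash
python3 s.py
```

```text
t 11.92 p [550.9  55.6  71.8] yaw_y -0.163 tilt(x,y) [0.004 0.   ] F [-0.7 -0.3 -1.2] M [-0.09  0.06  0.01] w 13.6
leaf rel former x -19.7 y 0.4  crown z 73.3 (rel45 28.3)
to x=-22,y=0: [-0.09 -0.  ]  to x=25: [ 1.76 -0.3 ] rz 0.02
```

Request:
step_arm --commands "-0.03 0 -0.12 0 0.03 0;0 0 -0.12 0 0 0;0 0 0 0 0 0"

```text
time_s: 12.17
position: [550.6, 55.8, 65.9]
tool_rot: [0.0, 0.762, 0.647, 0.001]
force: [-0.3, -0.5, -2.2]
gripper_width: 0.157
```

```bash
python3 s.py
```

```text
t 12.17 p [550.6  55.8  65.9] yaw_y -0.162 tilt(x,y) [0.002 0.001] F [-0.3 -0.5 -2.2] M [-0.07  0.03  0.04] w 13.7
leaf rel former x -20.0 y 0.6  crown z 67.4 (rel45 22.4)
to x=-22,y=0: [-0.08 -0.01]  to x=25: [ 1.77 -0.31] rz 0.02
```

Request:
step_arm --commands "0 -0.02 -0.05 0 0 0;0 0 0 0 0 0"

```text
time_s: 12.33
position: [550.9, 56.0, 64.6]
tool_rot: [0.0, 0.762, 0.647, 0.001]
force: [-0.1, -0.1, -2.0]
gripper_width: 0.162
```

Request:
step_arm --commands "0 0 -0.05 0 0 0;0 0 0 0 0 0"

```text
time_s: 12.5
position: [551.7, 56.0, 64.6]
tool_rot: [0.0, 0.762, 0.648, 0.002]
force: [-0.2, 0.6, -1.9]
gripper_width: 0.163
```

```bash
python3 s.py
```

```text
t 12.5 p [551.7  56.   64.6] yaw_y -0.162 tilt(x,y) [0.003 0.002] F [-0.2  0.6 -1.9] M [-0.08  0.06  0.02] w 14.2
leaf rel former x -19.0 y 1.0  crown z 66.1 (rel45 21.1)
to x=-22,y=0: [-0.13 -0.02]  to x=25: [ 1.73 -0.32] rz 0.01
```

Request:
step_arm --commands "-0.08 -0.02 -0.06 0 0 0;0 0 0 0 0 0"

```text
time_s: 12.67
position: [551.8, 56.0, 64.6]
tool_rot: [0.001, 0.762, 0.647, 0.004]
force: [-0.0, -0.0, -1.9]
gripper_width: 0.16
```

Request:
step_arm --commands "0 0 -0.05 0 0 0"

```text
time_s: 12.75
position: [552.3, 55.9, 64.2]
tool_rot: [0.001, 0.762, 0.647, 0.005]
force: [-3.2, 0.7, 14.4]
gripper_width: 0.158
```

```bash
python3 s.py
```

```text
t 12.75 p [552.3  55.9  64.2] yaw_y -0.162 tilt(x,y) [0.009 0.004] F [-3.2  0.7 14.4] M [-0.09  0.99 -0.01] w 13.7
leaf rel former x -18.3 y 1.0  crown z 65.7 (rel45 20.7)
to x=-22,y=0: [-0.15 -0.02]  to x=25: [ 1.71 -0.32] rz 0.01
```

Contact at crown about 20.7 mm above the nominal axis, so this bar fits. The force is about 16 N, so I'll ease it.

Request:
step_arm --commands "0 0 0 0 0 0"

```text
time_s: 12.83
position: [552.3, 55.8, 64.5]
tool_rot: [0.001, 0.762, 0.647, 0.005]
force: [0.1, -0.4, -0.7]
gripper_width: 0.156
```

```bash
python3 s.py; python3 -c "
from h import *
ctrl.camera('top'); show()"
```

```text
t 12.83 p [552.3  55.8  64.5] yaw_y -0.162 tilt(x,y) [0.009 0.004] F [ 0.1 -0.4 -0.7] M [-0.07  0.06 -0.02] w 13.6
leaf rel former x -18.3 y 0.9  crown z 66.0 (rel45 21.0)
to x=-22,y=0: [-0.15 -0.01]  to x=25: [ 1.7  -0.31] rz 0.02
t 12.88 p [552.3  55.8  64.3] yaw_y -0.163 tilt(x,y) [0.009 0.004] F [0.2 0.5 2. ] M [0.11 0.04 0.05] w 13.9
```

Request:
step_arm --commands "0 0 -0.025 0 0.05 0"

```text
time_s: 12.97
position: [552.4, 55.9, 64.3]
tool_rot: [-0.0, 0.762, 0.647, 0.003]
force: [-1.7, 0.2, 10.2]
gripper_width: 0.158
```

```bash
cat > hold.py <<'E'
from h import *
import sys
for i in range(int(sys.argv[1])):
    o=ctrl.get_obs(); print(round(o["time_s"],2),np.round(o["position"],1),np.round(o["force"],1)); ctrl.camera("top")
exec(open("s.py").read())
E
python3 hold.py 3
```

```text
12.97 [552.4  55.9  64.3] [-1.7  0.2 10.2]
13.02 [552.6  55.9  64.3] [-0.6  0.   5.3]
13.07 [552.6  55.9  64.3] [-0.9  0.9  6.8]
t 13.12 p [552.6  55.8  64.3] yaw_y -0.163 tilt(x,y) [0.005 0.004] F [-0.  -0.1  6.6] M [ 0.04  0.38 -0.  ] w 13.7
leaf rel former x -18.0 y 0.9  crown z 65.8 (rel45 20.8)
to x=-22,y=0: [-0.16 -0.01]  to x=25: [ 1.69 -0.31] rz 0.02
```

Pushing steadily at about 8 N. I'll hold, then slide.

```bash
python3 hold.py 7
```

```text
13.12 [552.6  55.8  64.3] [-0.  -0.1  6.6]
13.17 [552.6  55.9  64.3] [-0.2 -0.6  7.3]
13.22 [552.6  55.9  64.3] [-1.6 -0.2  6.4]
13.27 [552.6  55.9  64.3] [-1.7 -0.2  6.4]
13.32 [552.6  55.8  64.3] [-0.6 -0.5  5.9]
13.37 [552.6  55.9  64.3] [-1.6  0.9  5.8]
13.42 [552.6  55.9  64.3] [-0.5  0.7  6.2]
t 13.47 p [552.6  55.8  64.3] yaw_y -0.163 tilt(x,y) [0.005 0.004] F [-0.1  0.1  6.8] M [0.   0.34 0.01] w 13.9
leaf rel former x -18.0 y 0.9  crown z 65.8 (rel45 20.8)
to x=-22,y=0: [-0.16 -0.01]  to x=25: [ 1.69 -0.31] rz 0.02
```

Request:
step_arm --commands "0.1 -0.016 -0.025 0 0 0"

```text
time_s: 13.55
position: [554.9, 55.5, 64.3]
tool_rot: [-0.0, 0.762, 0.647, 0.003]
force: [-1.9, -0.5, 7.0]
gripper_width: 0.156
```

```bash
python3 hold.py 1
```

```text
13.55 [554.9  55.5  64.3] [-1.9 -0.5  7. ]
t 13.6 p [555.8  55.4  64.3] yaw_y -0.163 tilt(x,y) [0.006 0.005] F [-0.2 -0.4  6.3] M [-0.01  0.39 -0.03] w 13.1
leaf rel former x -14.8 y 1.0  crown z 65.8 (rel45 20.8)
to x=-22,y=0: [-0.29  0.01]  to x=25: [ 1.57 -0.29] rz 0.02
```

Request:
step_arm --commands "0.12 -0.02 -0.025 0 0 0;0.12 -0.02 -0.025 0 0 0"

```text
time_s: 13.77
position: [561.8, 54.4, 64.3]
tool_rot: [-0.0, 0.762, 0.647, 0.004]
force: [-1.2, 0.1, 6.4]
gripper_width: 0.157
```

Request:
step_arm --commands "0.12 -0.02 -0.025 0 0 0"

```text
time_s: 13.85
position: [565.0, 53.8, 64.3]
tool_rot: [-0.001, 0.762, 0.647, 0.004]
force: [-1.4, 0.9, 6.9]
gripper_width: 0.154
```

```bash
python3 hold.py 2
```

```text
13.85 [565.   53.8  64.3] [-1.4  0.9  6.9]
13.9 [565.8  53.7  64.3] [-1.2  0.3  6.4]
t 13.95 p [565.8  53.7  64.3] yaw_y -0.163 tilt(x,y) [0.007 0.005] F [-0.1 -0.1  4.6] M [-0.06  0.09  0.02] w 14.1
leaf rel former x -4.6 y 0.9  crown z 65.8 (rel45 20.8)
to x=-22,y=0: [-0.69  0.08]  to x=25: [ 1.16 -0.23] rz 0.02
```

Request:
step_arm --commands "0.12 -0.02 -0.03 0 0 0"

```text
time_s: 14.03
position: [568.7, 53.2, 64.3]
tool_rot: [-0.0, 0.762, 0.647, 0.004]
force: [-2.4, 0.9, 8.4]
gripper_width: 0.154
```

```bash
python3 hold.py 3
```

```text
14.03 [568.7  53.2  64.3] [-2.4  0.9  8.4]
14.08 [569.9  52.9  64.3] [0.5 0.9 7.4]
14.13 [569.9  53.   64.3] [-0.9 -0.1  5.7]
t 14.18 p [569.9  53.   64.3] yaw_y -0.163 tilt(x,y) [0.008 0.006] F [ 0.7 -1.1  5.7] M [-0.01  0.17  0.03] w 13.9
leaf rel former x -0.5 y 0.9  crown z 65.8 (rel45 20.8)
to x=-22,y=0: [-0.85  0.1 ]  to x=25: [ 1.  -0.2] rz 0.02
```

Request:
step_arm --commands "0.12 -0.02 -0.025 0 0 0;0.12 -0.02 -0.025 0 0 0;0.12 -0.02 -0.025 0 0 0"

```text
time_s: 14.43
position: [579.2, 51.5, 64.3]
tool_rot: [0.0, 0.762, 0.647, 0.005]
force: [-2.4, 0.5, 7.1]
gripper_width: 0.158
```

Request:
step_arm --commands "0.12 -0.02 -0.025 0 0 0;0.1 -0.016 -0.025 0 0 0"

```text
time_s: 14.6
position: [585.3, 50.5, 64.3]
tool_rot: [-0.0, 0.762, 0.647, 0.005]
force: [-1.7, 0.5, 6.3]
gripper_width: 0.153
```

```bash
python3 hold.py 2
```

```text
14.6 [585.3  50.5  64.3] [-1.7  0.5  6.3]
14.65 [585.9  50.3  64.3] [-0.7 -0.1  6.4]
t 14.7 p [585.9  50.3  64.3] yaw_y -0.163 tilt(x,y) [0.009 0.007] F [-0.2  0.1  5.4] M [-0.05  0.1   0.02] w 13.7
leaf rel former x 15.7 y 0.8  crown z 65.8 (rel45 20.8)
to x=-22,y=0: [-1.49  0.21]  to x=25: [ 0.36 -0.09] rz 0.03
```

Request:
step_arm --commands "0.1 -0.016 -0.025 0.02 0.03 0;0.08 -0.013 -0.025 0 0 0"

```text
time_s: 14.87
position: [590.6, 49.5, 64.3]
tool_rot: [-0.002, 0.762, 0.647, 0.005]
force: [-1.4, -0.1, 6.3]
gripper_width: 0.163
```

```bash
python3 hold.py 2
```

```text
14.87 [590.6  49.5  64.3] [-1.4 -0.1  6.3]
14.92 [591.   49.4  64.3] [-0.4 -0.   5.9]
t 14.97 p [591.   49.4  64.3] yaw_y -0.163 tilt(x,y) [0.007 0.009] F [-0.4  1.2  5.4] M [-0.01  0.15  0.01] w 13.8
leaf rel former x 20.9 y 0.7  crown z 65.8 (rel45 20.8)
to x=-22,y=0: [-1.7   0.25]  to x=25: [ 0.16 -0.06] rz 0.03
```

Request:
step_arm --commands "0.05 -0.008 -0.025 0 0 0"

```text
time_s: 15.05
position: [592.4, 49.2, 64.3]
tool_rot: [-0.001, 0.762, 0.647, 0.006]
force: [-1.7, 0.1, 6.4]
gripper_width: 0.158
```

```bash
python3 hold.py 2
```

```text
15.05 [592.4  49.2  64.3] [-1.7  0.1  6.4]
15.1 [592.9  49.1  64.3] [-1.   0.2  6. ]
t 15.15 p [592.8  49.2  64.3] yaw_y -0.164 tilt(x,y) [0.008 0.01 ] F [-0.5 -0.9  5.9] M [ 0.02  0.3  -0.04] w 13.7
leaf rel former x 22.8 y 0.8  crown z 65.8 (rel45 20.8)
to x=-22,y=0: [-1.77  0.26]  to x=25: [ 0.08 -0.04] rz 0.03
```

Request:
step_arm --commands "0.04 -0.006 -0.025 0 0 0"

```text
time_s: 15.23
position: [593.9, 49.0, 64.3]
tool_rot: [-0.001, 0.762, 0.647, 0.006]
force: [-1.2, -0.2, 7.1]
gripper_width: 0.157
```

```bash
python3 hold.py 2
```

```text
15.23 [593.9  49.   64.3] [-1.2 -0.2  7.1]
15.28 [594.   48.9  64.3] [-1.7  0.3  6.3]
t 15.33 p [594.   48.9  64.3] yaw_y -0.164 tilt(x,y) [0.008 0.01 ] F [-2.  -0.4  6.8] M [ 0.03  0.47 -0.05] w 13.6
leaf rel former x 24.0 y 0.8  crown z 65.8 (rel45 20.8)
to x=-22,y=0: [-1.82  0.26]  to x=25: [ 0.03 -0.04] rz 0.03
```

Request:
step_arm --commands "0.04 -0.006 -0.02 0 0 0"

```text
time_s: 15.42
position: [594.1, 49.0, 64.3]
tool_rot: [-0.002, 0.763, 0.647, 0.006]
force: [-5.5, 0.7, 9.0]
gripper_width: 0.16
```

```bash
python3 hold.py 2
```

```text
15.42 [594.1  49.   64.3] [-5.5  0.7  9. ]
15.47 [594.1  48.9  64.3] [-3.6  1.3  8.7]
t 15.52 p [594.1  48.9  64.3] yaw_y -0.164 tilt(x,y) [0.005 0.011] F [-3.   0.2  8.6] M [ 0.05  1.06 -0.06] w 13.6
leaf rel former x 24.0 y 0.7  crown z 65.8 (rel45 20.8)
to x=-22,y=0: [-1.82  0.27]  to x=25: [ 0.03 -0.04] rz 0.03
```

At the collar: the leaf stopped with a reaction of about 5 N along x. Relaxing, opening and lifting off.

Request:
step_arm --commands "0 0 0 0 0 0;0 0 0 0 0 0"

```text
time_s: 15.68
position: [593.8, 48.9, 64.3]
tool_rot: [-0.003, 0.763, 0.647, 0.005]
force: [0.0, 0.8, 1.6]
gripper_width: 0.162
```

Request:
step_arm --commands "0 0 0 0 0 0;0 0 0 0 0 0;0 0 0 0 0 0;0 0 0 0 0 0;0 0 0 0 0 0" --hand 0.45

```text
time_s: 16.1
position: [593.0, 48.2, 62.7]
tool_rot: [-0.003, 0.763, 0.647, 0.004]
force: [-0.2, -0.3, 0.2]
gripper_width: 0.418
```

```bash
python3 s.py
```

```text
t 16.1 p [593.   48.2  62.7] yaw_y -0.164 tilt(x,y) [0.003 0.009] F [-0.2 -0.3  0.2] M [-0.13  0.05 -0.03] w 36.4
leaf rel former x 23.1 y -0.1  crown z 64.2 (rel45 19.2)
to x=-22,y=0: [-1.78  0.29]  to x=25: [ 0.08 -0.01] rz 0.03
```

Opened freely. I'll lift straight up in small steps, then move aside so the cameras have a clear view.

Request:
step_arm --commands "0 0 0.2 0 0 0;0 0 0.3 0 0 0;0 0 0.4 0 0 0;0 0 0.4 0 0 0;0 0 0.4 0 0 0"

```text
time_s: 16.52
position: [591.2, 47.8, 106.8]
tool_rot: [-0.004, 0.763, 0.647, 0.002]
force: [-0.2, -0.1, 0.1]
gripper_width: 0.453
```

Request:
step_arm --commands "0 0 0.5 0 0 0;0 0 0.8 0 0 0;0 0 1 0 0 0;-0.3 -0.3 1 0 0 0;-0.3 -0.6 1 0 0 0"

```text
time_s: 16.93
position: [575.2, 28.4, 221.2]
tool_rot: [-0.004, 0.761, 0.649, 0.002]
force: [-0.1, -0.3, -0.2]
gripper_width: 0.449
```

Request:
step_arm --commands "-0.3 -0.8 0.2 0 0 0;-0.3 -0.8 0 0 0 0;0 -0.8 0 0 0 0;0 -0.3 0 0 0 0;0 0 0 0 0 0"

```text
time_s: 17.35
position: [563.0, -44.5, 241.4]
tool_rot: [0.001, 0.762, 0.648, 0.011]
force: [-0.0, -0.6, -0.0]
gripper_width: 0.451
```

```bash
python3 - <<'E'
from h import *
show(); T=pose(); p=ctrl.camera("wrist"); W=cloud(p,T@p["T_tool_cam"]); save(p,"w4.png")
yaw=-0.1609; e=np.array([np.cos(yaw),np.sin(yaw)]); n=np.array([-e[1],e[0]])
Q=np.c_[W.reshape(-1,3)[:,:2]@e-553.04,W.reshape(-1,3)[:,:2]@n-141.72,W.reshape(-1,3)[:,2]]
k=(abs(Q[:,0]-20)<25)&(abs(Q[:,1])<35)&(Q[:,2]>95)&(Q[:,2]<140); s=Q[k]
if k.any():
    r=cv2.minAreaRect(s[:,:2].astype(np.float32)); print("stem top",k.sum(),r,np.percentile(s[:,2],[5,50,95]))
    t=s[s[:,2]>np.percentile(s[:,2],95)-3]; print("top face",len(t),cv2.minAreaRect(t[:,:2].astype(np.float32)),np.median(t[:,2]))
q=ctrl.camera("scene"); a=q["img"][130:280,190:400,::-1]; b=p["img"][:260,120:520,::-1]
cv2.imwrite("pics/z.png",np.vstack([cv2.resize(a,(420,300)),cv2.resize(b,(420,273))]))
E
```

```text
t 17.35 p [563.  -44.5 241.4] yaw_y -0.162 tilt(x,y) [0.019 0.012] F [-0.  -0.6 -0. ] M [-0.08  0.11  0.03] w 39.2
stem top 566 ((23.882705688476562, -0.3383674621582031), (14.143994331359863, 24.717069625854492), 0.4438505470752716) [112.88509598 115.04283712 116.38171296]
top face 527 ((23.810409545898438, -0.07183265686035156), (14.003539085388184, 23.91489028930664), 0.4438505470752716) 115.10954687762904
```

View pics/z.png

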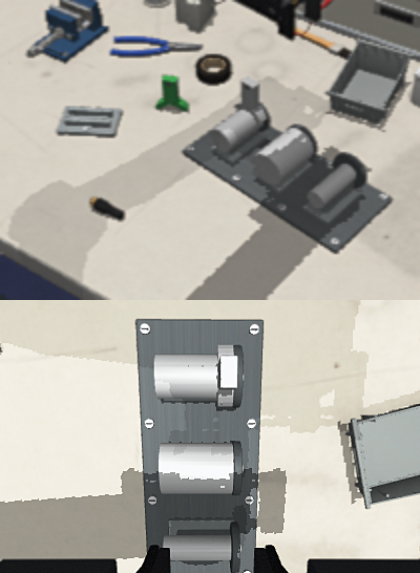

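The pictures show the leaf (wrist view 228,372; scene view 250,95) upright at the left former's collar, with the other objects where they were. It measures x = 23.9 mm, y = −0.2 mm, crown about 20 mm above the axis point, and yaw error 0.008 rad. Handing in.

```bash
python3 -c "
from h import *
show(); print(ctrl.sign_off())"
```

```text
t 17.45 p [563.2 -42.4 240.8] yaw_y -0.159 tilt(x,y) [0.018 0.013] F [-0.1  0.2  0.9] M [-0.08  0.04 -0.01] w 39.0
the job is handed in; nothing more can be done
None
```

The leaf is bedded at the collar of the left former, released and upright, and the job is handed in; the sign-off gives no verdict.

- **Finding the former:** The camera depth fit gave the left bar a 20.0 mm radius and the middle 25.6 mm, and the right one looked thin. I therefore touched only the left bar, not all three. The leaf bedded there with its crown about 20.8 mm above the axis point, which confirmed the fit.
- **Press and slide:** I held it at about 8 N on the front end for roughly 0.5 s and slid it back at about 7–10 N until it met the collar. The first touch briefly pushed about 16 N, below the 40 N limit, and I eased it before holding.
- **Last check:** The crown is 23.9 mm behind the point, 0.2 mm to the side and about 20 mm above it. The leaf is square to within 0.01 rad. The gripper is clear, and in the pictures the tape, plug and pliers lie where they were; the terminal strip was outside the last picture, but the arm never went near it.
- **What disagreed:** The first grasp closed just above the stem. The real fingertips are about 20 mm behind the reported TCP, not 17 mm ahead as stated. I regripped lower; the leaf was not disturbed.

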